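# Tip a small loudspeaker onto its back and square it to the stop

## Task

The small black loudspeaker standing on the blue service mat is next for its driver to be unscrewed. With the fingers, push it over backwards, towards the wooden stop batten, so that it lies on its back on the mat with the drivers facing up, then, once it lies still, push it along the mat until its top end sits flush and square against the batten, and move clear. Only push: do not lift or carry the speaker or tip it onto its front or side, and leave the tin, the loose tweeter, the tape roll and the wrench where they are.

Things in the scene. Friction and masses are not known exactly. Their poses are not given: they have to be found in the camera images.
- mat: Blue mat fixed to the bench, 560 mm along its x, 290 mm along its y, 10 mm thick, firm. Origin: centre of its underside, at bench height; z up. A fixed wooden stop batten (270 mm along y, 24 mm thick, top 40 mm above the bench) stands across it near its +x end; the batten's working face looks to the mat's -x, at x = +160 mm.
- stop_face (a point): Middle of the batten's working face (the one looking to the mat's -x), 25 mm above the bench. Axes as the mat's.
- speaker: Loose black box loudspeaker, 110 mm deep (x), 105 wide (y), 160 high (z), 0.5 to 0.85 kg, too wide to grip. Origin: centre of its underside. Grey front with two flush round drivers looks to its -x, black back to its +x, roughly toward the batten. Starts upright on the mat. Lying on its back its x points down and its z along the mat to the batten, top end 25 to 110 mm short of it.
- speaker_top (a point): Centre of the speaker's top face, 160 mm from its origin along its own z; axes as the speaker's. When the job is done this face is against the batten.
- speaker_heel (a point): Middle of the speaker's lower back edge. Pushed on the front near the top with 2 to 5 N, the speaker pivots on this edge without sliding, balances at 0.6 rad of tilt, then falls onto its back by itself. Sliding it along the mat takes about 4 to 12 N. This edge should stay down on the mat.
- speaker_mid (a point): Middle of the speaker's box; 90 mm above the bench standing, 65 mm lying on its back.
- tin: Bystander: small open aluminium tin, 56 mm across, 40 mm high, standing on the bench beside the mat. Origin: centre of its underside.
- tweeter: Bystander: loose dark tweeter with a round flange 70 mm across, 30 mm high, on the bench beside the mat. Origin: centre of its underside.
- tape: Bystander: yellow ring of tape, 72 mm across, 19 mm high, lying on the bench beside the mat. Origin: centre of its underside.
- wrench: Bystander: flat steel wrench, 150 mm long, lying on the bench beyond the batten's end of the mat. Origin under its middle.
Mind the look-alikes: they are no part of the job. There is more than one size of the speaker; the job needs the middle-sized.

How it is judged:
By the outcome, as a careful person would: the job done as asked, in the order asked, and still so for the second after the job is handed in, with the robot touching nothing.
It also fails if it takes over 51 s, if anything falls off the work surface, if the arm or the gripper's body presses on something with over 40 N, if the wrist force passes 120 N, or if a joint passes its speed limit or range.

## Robot

A 7-joint arm with a two-finger parallel gripper is mounted at the origin on the work surface. World frame = base frame: x ahead of the robot, y to its left, z up, the work surface at z = 0. Lengths are in m, angles in rad, forces in N, time in s.
With the tool pointing down it reaches from about 0.425 to 0.875 m from the base axis. Payload 8.4 kg.
Tool frame: the origin (TCP) lies on the centre line of the jaws, within the pads' length; the fingertips stand 17 mm ahead of it and the grasp point (between the pads) lies 2 mm behind it (tip_extent is the distance from the TCP to the fingertips, in m); z points along the fingers, y is the direction in which the jaws open and shut (so a half turn about z gives the same grasp; the last joint's range is limited). The gripper opens to 87 mm and grips with 3 to 60 N. Pads are 19 mm wide; open, the fingers measure 117 mm over their backs; the gripper's body (75 mm by 190 mm) begins 51 mm behind the grasp point.
Start: joints at [-1.232, 0.333, 0.04, 1.465, -0.013, 1.343, -0.059], TCP at [0.276, 0.589, 0.24] pointing down, gripper open.
Joint ranges: [-2.58, 2.58], [-0.38, 2.09], [-1.3, 1.39], [0.25, 2.4], [-1.5, 4.64], [0.08, 2.09], [-2.65, 2.65]. Speed limits (rad/s): [2.22, 2.22, 2.79, 2.79, 3.14, 3.14, 3.14].

## Interface

Orientations are given as [roll, pitch, yaw] about the fixed x, y, z axes, in that order (R = Rz(yaw) Ry(pitch) Rx(roll)).
In Python, from workcell import * gives the robot as it stands. The module is installed in compiled form; this text tells all that it offers.
- The arm moves only by the tool arm_command, never from a script. Its argument "deltas" is a list that holds one entry, the list of rows, each a list of 7 numbers: the turn, a rotation vector about the tool's x, y, z in units of 6 degrees (1.0 is 6 degrees), then the shift along the tool's x, y, z in m, then the closure in counts, from 0 (fully open) to 255 (shut). A call has 1 to 8 rows; each row is the pose to reach, as a shift and turn from the pose commanded when the call began, along the tool's axes at that moment; what a row does not reach only later rows make up. A row lasts 1/10 s, in which the tool goes at most 50 mm and 8.59 degrees, less where a joint would pass 70% of its speed; a pose out of reach is approached as far as the arm can. A call with a gripper value outside its range is refused whole. The fingers move at their own pace and stop on an object; the grip force is fixed at half the most. Time passes only in rows, so rows that repeat a pose let the fingers close. It gives the time, the measured TCP pose, the force and the opening at its end, in the units of the state.
- get_state(): the state, without advancing time (a new reading comes with each control period).
- get_image(name): name is "side" or "top" or "wrist"; returns a dict with "image" (420x560x3 uint8, red, green, blue), "intrinsics" (3x3 intrinsics, pixels), "k1" (the pictures are not rectified: a ray, as slopes to the right and down, at radius r is drawn at 1 + k1 r^2 times it, then the intrinsics apply), "view" (4x4, takes a point from world to camera coordinates). Camera axes: x right, y up, looking along -z (the intrinsics and any distortion apply to the point x, -y, -z); pixel columns grow to the right and rows downward; lengths in m; the calibration is good to about 2 mm. A picture is of the moment at which its call begins. There is no depth.
- finish_job(): hands the job in, once; it reports no verdict.
The state is a dict: "time": time; "joint_pos": joint angles; "qd": joint speeds; "effort": joint torques, N m; "eef_pos": TCP position; "eef_rot": TCP orientation; "wrist_force": force on the tool from outside, world axes, zero at the start; "ft_torque": the same for the moment, N m; "opening": finger opening in m.
Only numpy, scipy, OpenCV 4.12 (cv2) and the standard library are available. Lean on these libraries where they do the work, as an engineer would, in place of code of your own. Each camera call takes 0.05 s, during which the arm holds its last target.

## Working session

There is one attempt and no reset: what is moved stays moved. The work goes in short steps, Python scripts to look and compute and a tool call to move; the robot and the scene stay as the last step left them, time stands still between calls to the robot, and variables do not carry over. Pictures are saved under pics/ and viewed, and the job is handed in when it is done.

Besides the shell and the picture viewer there is one more tool, called after "Emit:" as name(argument=value, ...), one argument or row to a line, values as JSON. arm_command: Moves the arm, as the interface text tells. Its arguments: {"type":"object","properties":{"deltas":{"type":"array","items":{"type":"array","items":{"type":"array","items":{"type":"number"}}}}},"required":["deltas"]}

```bash
mkdir -p pics; ls; python3 - <<'E'
from workcell import *
import cv2
s=get_state()
print({k:s[k] for k in s})
for n in("side","top","wrist"):
    d=get_image(n); cv2.imwrite(f"pics/{n}0.png",d["image"][:,:,::-1]); print(n,d["intrinsics"],d["k1"],d["view"])
E
```

```text
pics
{'time': 0.0, 'joint_pos': array([-1.23221829,  0.33389259,  0.03987698,  1.46626888, -0.01341889,
        1.34328029, -0.05846582]), 'qd': array([ 0.00087468,  0.00105667, -0.00040361,  0.00038597,  0.0009664 ,
        0.00033428, -0.00122058]), 'effort': array([-1.01517890e-03, -6.56355715e+01,  1.33473381e+00, -4.03815293e+01,
       -5.97359100e-02,  4.47476737e-02,  1.49700286e-04]), 'eef_pos': array([0.27538943, 0.58829856, 0.23867229]), 'eef_rot': array([-3.14001216e+00,  8.97738201e-05,  2.70382438e+00]), 'wrist_force': array([-0.1155478 , -0.27895012,  0.23106557]), 'ft_torque': array([-0.04966333,  0.01618868, -0.01311459]), 'opening': 0.08692615051091734}
side [[429.08704277   0.         282.10463724]
 [  0.         429.08704277 218.72028497]
 [  0.           0.           1.        ]] -0.11996050434488259 [[ 0.39585778 -0.91822752  0.01244363 -0.23872768]
 [ 0.82460738  0.36139513  0.43521975 -0.47135652]
 [-0.40412782 -0.16202401  0.90023826 -1.03072706]
 [ 0.          0.          0.          1.        ]]
top [[522.01099188   0.         293.22907013]
 [  0.         522.01099188 211.57832583]
 [  0.           0.           1.        ]] -0.14994450833160541 [[-0.02496989 -0.99940893  0.02362816 -0.04708014]
 [ 0.99644806 -0.02298058  0.0810133  -0.55547343]
 [-0.08042243  0.02556713  0.99643292 -1.37840168]
 [ 0.          0.          0.          1.        ]]
wrist [[341.50310148   0.         284.74333011]
 [  0.         341.50310148 206.57143989]
 [  0.           0.           1.        ]] -0.02089845091757228 [[ 4.24239676e-01  9.05549900e-01  2.75446222e-04 -6.50322170e-01]
 [-8.63766489e-01  4.04755924e-01 -3.00133461e-01  3.44224001e-02]
 [-2.71897314e-01  1.27090601e-01  9.53897180e-01 -3.91010897e-01]
 [ 0.00000000e+00  0.00000000e+00  0.00000000e+00  1.00000000e+00]]
```

View pics/side0.png

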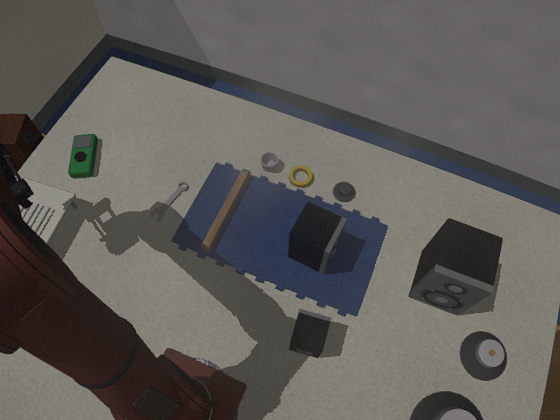

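View pics/top0.png

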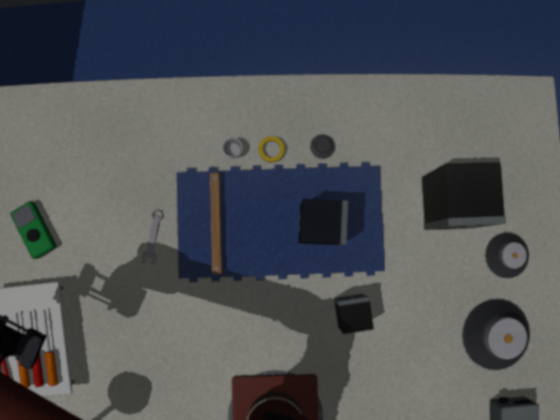

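View pics/wrist0.png

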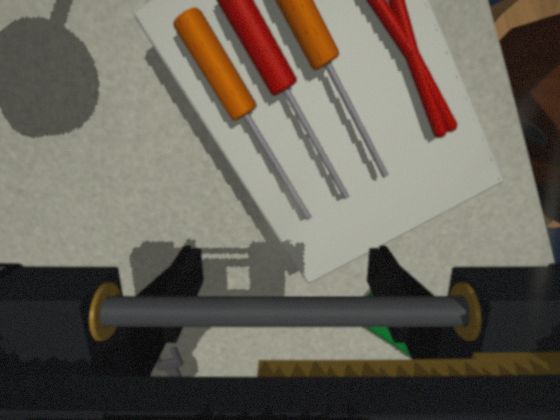

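```bash
cat > h.py <<'E'
import numpy as np, cv2
def load(d): return d["intrinsics"],d["k1"],np.array(d["view"])
def proj(d,P):
    K,k1,V=load(d);P=np.atleast_2d(P);c=P@V[:3,:3].T+V[:3,3]
    s=np.c_[c[:,0]/-c[:,2],-c[:,1]/-c[:,2]];r2=(s**2).sum(1,keepdims=True)
    s=s*(1+k1*r2);return s*[K[0,0],K[1,1]]+[K[0,2],K[1,2]]
def back(d,uv,z):
    K,k1,V=load(d);uv=np.atleast_2d(uv).astype(float)
    q=(uv-[K[0,2],K[1,2]])/[K[0,0],K[1,1]];s=q.copy()
    for _ in range(30): s=q/(1+k1*(s**2).sum(1,keepdims=True))
    R=V[:3,:3];o=-R.T@V[:3,3];ray=np.c_[s[:,0],-s[:,1],-np.ones(len(s))]@R
    return o+ray*((z-o[2])/ray[:,2])[:,None]
def crop(img,u0,v0,u1,v1,f,name,gain=1.6):
    c=img[v0:v1,u0:u1,::-1];c=cv2.resize(c,None,fx=f,fy=f,interpolation=cv2.INTER_CUBIC)
    c=np.clip(c.astype(float)*gain,0,255).astype(np.uint8)
    for u in range((u0//20+1)*20,u1,20):
        cv2.line(c,((u-u0)*f,0),((u-u0)*f,6),(0,255,255),1);cv2.putText(c,str(u),((u-u0)*f-10,18),0,.4,(0,255,255),1)
    for v in range((v0//20+1)*20,v1,20):
        cv2.line(c,(0,(v-v0)*f),(6,(v-v0)*f),(0,255,255),1);cv2.putText(c,str(v),(8,(v-v0)*f+4),0,.4,(0,255,255),1)
    cv2.imwrite("pics/"+name,c)
E
python3 - <<'E'
from workcell import *
from h import *
d=get_image("top");crop(d["image"],170,150,395,290,3,"t1.png",2.5)
d=get_image("side");crop(d["image"],170,155,395,320,3,"s1.png",2.5)
E
```

```text
(no output)
```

View pics/t1.png

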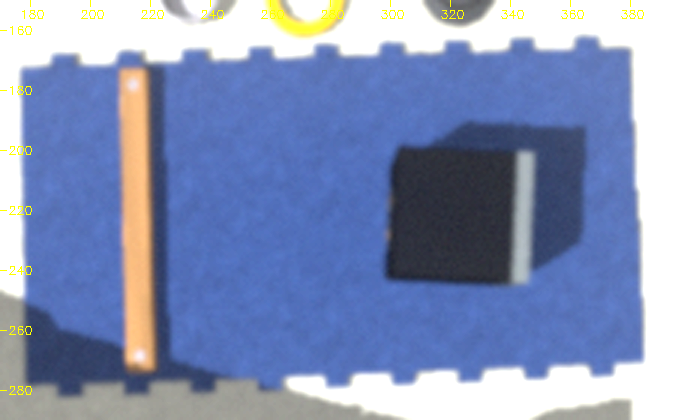

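View pics/s1.png

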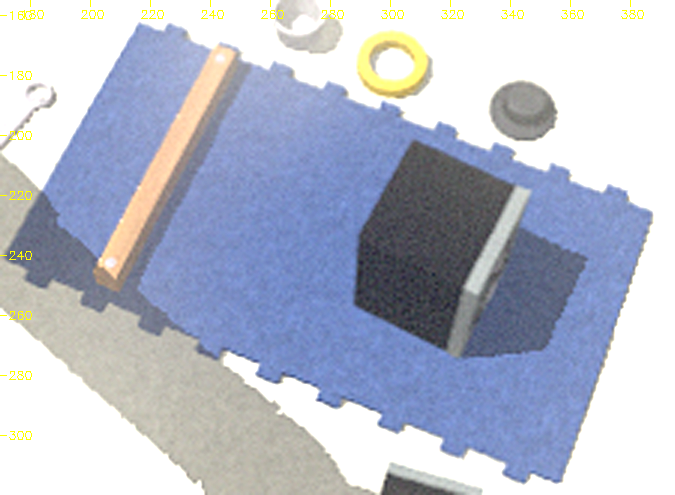

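```bash
cat > fit.py <<'E'
from workcell import *
from h import *
from scipy.optimize import least_squares
T=get_image("top");S=get_image("side")
def W(p,L):
    c,s=np.cos(p[2]),np.sin(p[2]);L=np.array(L,float)
    return np.c_[p[0]+c*L[:,0]-s*L[:,1],p[1]+s*L[:,0]+c*L[:,1],L[:,2]]
def fit(tl,tu,sl,su,p0):
    f=lambda p:np.r_[(proj(T,W(p,tl))-tu).ravel() if len(tl) else [],(proj(S,W(p,sl))-su).ravel() if len(sl) else []]
    r=least_squares(f,p0,loss="soft_l1");return r.x,f(r.x).reshape(-1,2)
E
python3 - <<'E'
from fit import *
x0,x1=.16,.184;h=.135
bt=[[x0,h,.04],[x0,-h,.04],[x1,h,.04],[x1,-h,.04],[-.28,.145,.01],[-.28,-.145,.01],[.28,.145,.01]]
o=np.array([170,150]);
bu=np.array([[147,69],[156,370],[119,69],[126,372],[631,50],[643,361],[22,68]])/3+o
so=np.array([170,155])
sl=[[x0,h,.04],[x0,-h,.04],[-.28,.145,.01],[-.28,-.145,.01],[.28,.145,.01]]
su=np.array([[237,53],[122,278],[651,213],[559,482],[139,26]])/3+so
# which sides: +y of mat? mat x ~ world +y => mat y ~ world -x (image down). flip
fl=lambda L:[[a,-b,c] for a,b,c in L]
p,r=fit(fl(bt),bu,fl(sl),su,[.55,0,1.57]);print("mat",p,"\n",r.round(1))
a=.055;b=.0525
L=[[a,-b,.17],[-a,-b,.17],[-a,b,.17],[a,b,.17]]
tu=np.array([[400,147],[535,151],[528,284],[387,278]])/3+o
L2=L+[[a,b,.01],[-a,b,.01]]
L2=[L[0],L[1],L[2],L[3],[a,b,.01],[-a,b,.01]]
su=np.array([[415,141],[530,190],[467,292],[360,236],[356,305],[458,357]])/3+so
q,r=fit(L,tu,L2,su,[.55,-.1,1.57]);print("spk",q,"\n",r.round(1))
# in mat frame
c,s=np.cos(p[2]),np.sin(p[2]);d=q[:2]-p[:2];print("rel",c*d[0]+s*d[1],-s*d[0]+c*d[1],q[2]-p[2])
for n,uv,z in(("tape",(272,149),.02),("tweeter",(322,146),.03),("tin",(235,148),.04),("small",(353,314),.05)):print(n,back(T,uv,z))
E
```

```text
mat [ 0.52883032 -0.02610121  1.58077607] 
 [[ 0.1 -0.6]
 [-0.4  0.7]
 [ 0.5 -0.3]
 [ 0.5  0.3]
 [ 0.3 -1. ]
 [ 1.3  1. ]
 [-0.6 -0.6]
 [-0.3 -1. ]
 [-3.   1.1]
 [ 0.7 -0.7]
 [-0.1  0.7]
 [-0.6 -2.1]]
spk [ 0.51724189 -0.13167091  1.49146639] 
 [[-0.3 -0.7]
 [ 0.1  0.5]
 [ 0.4 -0.4]
 [ 1.7 -0.8]
 [-0.8 -1.5]
 [-0.   0.5]
 [ 3.3  0.9]
 [-1.4 -0. ]
 [-1.6  0. ]
 [-0.2  0.3]]
rel -0.10544880280347319 0.012641388890475507 -0.0893096774083133
tape [[ 0.72656355 -0.00698467  0.02      ]]
tweeter [[ 0.73010497 -0.14266864  0.03      ]]
tin [[0.72750148 0.09197342 0.04      ]]
small [[ 0.27935641 -0.20953869  0.05      ]]
```

```bash
cat > mv.py <<'E'
from workcell import *
import numpy as np
from scipy.spatial.transform import Rotation as Ro
def Rt(yaw,tilt): return Ro.from_euler("xyz",[np.pi,0,yaw])*Ro.from_euler("y",tilt)
def rel(targets,base=None):
    if base is None:
        s=get_state();p=np.array(s["eef_pos"]);R=Ro.from_euler("xyz",s["eef_rot"])
    else: p,R=np.array(base[0]),base[1]
    for q,Q in targets:
        t=(R.inv()*Q).as_rotvec()/np.radians(6);d=R.inv().apply(np.array(q)-p)
        print(np.r_[t.round(2),d.round(4)].tolist())
E
python3 - <<'E'
from mv import *
from h import *
T=get_image("top")
for z in(.2,.25,.3):print(z,back(T,[(423,228),(423,180),(450,160),(503,220)],z).round(3).tolist())
print(back(T,[(450,225)],0))
rel([((.47,.38,.32),Rt(2.2,0)),((.55,.08,.32),Rt(1.6,.0)),((.508,-.241,.30),Rt(1.49,.349)),((.508,-.241,.30),Rt(1.49,.0))])
E
```

```text
0.2 [[0.494, -0.363, 0.2], [0.609, -0.369, 0.2], [0.656, -0.438, 0.2], [0.508, -0.564, 0.2]]
0.25 [[0.492, -0.349, 0.25], [0.602, -0.354, 0.25], [0.647, -0.421, 0.25], [0.505, -0.542, 0.25]]
0.3 [[0.489, -0.335, 0.3], [0.595, -0.34, 0.3], [0.639, -0.404, 0.3], [0.502, -0.52, 0.3]]
[[ 0.50853407 -0.49623936  0.        ]]
[-0.0, 0.0, 4.81, -0.2646, -0.1065, -0.0806]
[-0.0, 0.0, 10.54, -0.4642, -0.3443, -0.0805]
[-2.02, 2.91, 11.47, -0.5623, -0.6528, -0.0604]
[-0.0, 0.0, 11.59, -0.5623, -0.6528, -0.0604]
```

Emit:
arm_command(
  deltas=[
    [[0,0,0.8,-0.044,-0.018,-0.015,100],[0,0,1.6,-0.088,-0.036,-0.03,100],[0,0,2.4,-0.132,-0.053,-0.045,100],[0,0,3.2,-0.176,-0.071,-0.06,100],[0,0,4.0,-0.22,-0.089,-0.07,100],[0,0,4.8,-0.264,-0.106,-0.08,100],[0,0,5.6,-0.292,-0.14,-0.08,100],[0,0,6.4,-0.32,-0.174,-0.08,100]],
  ],
)

```text
time: 1.2
eef_pos: [0.4925, 0.2936, 0.3197]
eef_rot: [3.141, 0.0, 2.029]
wrist_force: [0.9, -0.1, -0.1]
opening: 0.0533
```

```bash
python3 - <<'E'
from mv import *
s=get_state();print(s["time"],s["eef_pos"],s["eef_rot"],s["opening"],s["joint_pos"].round(2))
rel([((.55,.08,.32),Rt(1.7,0)),((.52,-.10,.32),Rt(1.49,.0)),((.510,-.2206,.30),Rt(1.49,.1745))])
E
```

```text
1.2 [0.49254367 0.2935536  0.31973879] [3.14105806e+00 1.22906666e-04 2.02934002e+00] 0.05332630995085536 [-0.89  0.14  0.32  1.54 -0.04  1.46 -0.12]
[0.01, 0.0, 3.14, -0.2169, -0.043, -0.0003]
[0.01, -0.0, 5.15, -0.3651, -0.1496, -0.0003]
[-0.44, 1.63, 5.14, -0.4688, -0.2119, 0.0197]
```

Emit:
arm_command(
  deltas=[
    [[0,0,0.7,-0.045,-0.009,0,100],[0,0,1.4,-0.09,-0.018,0,100],[0,0,2.1,-0.135,-0.027,0,100],[0,0,2.8,-0.18,-0.036,0,100],[0,0,3.4,-0.217,-0.05,0,100],[0,0,4.0,-0.257,-0.075,0,100],[0,0,4.6,-0.297,-0.1,0,100],[0,0,5.15,-0.337,-0.128,0,100]],
  ],
)

```text
time: 2.0
eef_pos: [0.5272, -0.065, 0.3197]
eef_rot: [3.141, -0.0, 1.492]
wrist_force: [1.0, -0.2, 1.6]
opening: 0.0528
```

```bash
python3 - <<'E'
from mv import *
s=get_state();print(s["time"],s["eef_pos"],s["eef_rot"],s["opening"],s["joint_pos"].round(2))
rel([((.510,-.2206,.27),Rt(1.49,.1745)),((.510,-.2206,.165),Rt(1.49,.1745))])
E
```

```text
2.0 [ 0.52716148 -0.06500913  0.31968742] [ 3.14112951e+00 -2.48325389e-04  1.49200067e+00] 0.05275404022476256 [-0.55  0.05  0.62  1.65 -0.03  1.45 -0.01]
[0.0, 1.66, 0.02, -0.1565, -0.0049, 0.0496]
[0.0, 1.66, 0.02, -0.1565, -0.0049, 0.1546]
```

Emit:
arm_command(
  deltas=[
    [[0,0.4,0,-0.045,-0.001,0,100],[0,0.8,0,-0.09,-0.002,0,100],[0,1.2,0,-0.13,-0.004,0,100],[0,1.67,0,-0.157,-0.005,0.01,100],[0,1.67,0,-0.157,-0.005,0.04,100],[0,1.67,0,-0.157,-0.005,0.075,100],[0,1.67,0,-0.157,-0.005,0.105,100],[0,1.67,0,-0.157,-0.005,0.105,100]],
  ],
)

```text
time: 2.8
eef_pos: [0.5086, -0.2184, 0.2111]
eef_rot: [-3.136, -0.176, 1.493]
wrist_force: [-0.6, 0.1, 0.7]
opening: 0.053
```

```bash
python3 - <<'E'
from mv import *
from h import *
s=get_state();print(s["time"],s["eef_pos"],s["eef_rot"],s["wrist_force"])
d=get_image("top");crop(d["image"],200,120,470,320,3,"t2.png",2.)
d=get_image("side");crop(d["image"],230,155,500,330,3,"s2.png",2.)
d=get_image("wrist");cv2.imwrite("pics/w2.png",d["image"][:,:,::-1])
rel([((.510,-.2206,.165),Rt(1.49,.1745))])
E
```

```text
2.8 [ 0.50864007 -0.21839686  0.21114288] [-3.13554414 -0.17600816  1.49317288] [-0.5836106   0.11972665  0.69346574]
[0.01, 0.0, 0.04, -0.0098, -0.0012, 0.0502]
```

View pics/t2.png

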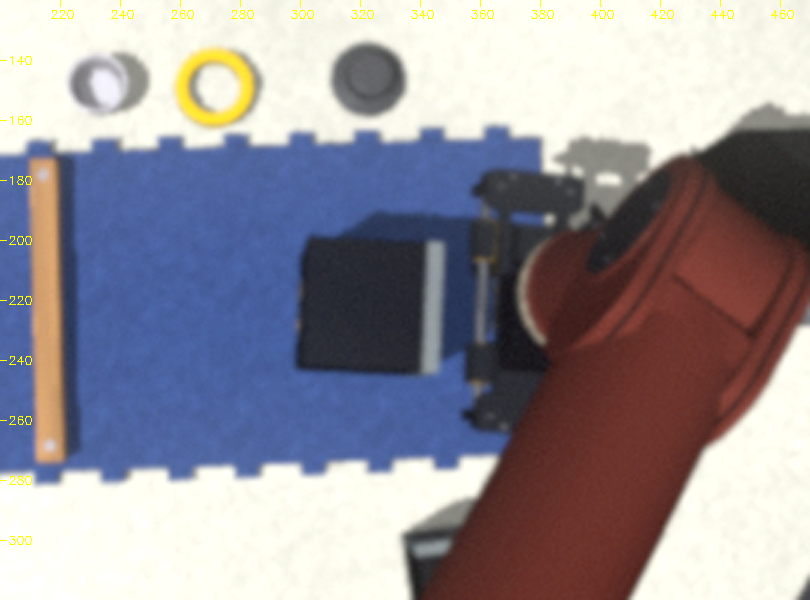

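View pics/s2.png

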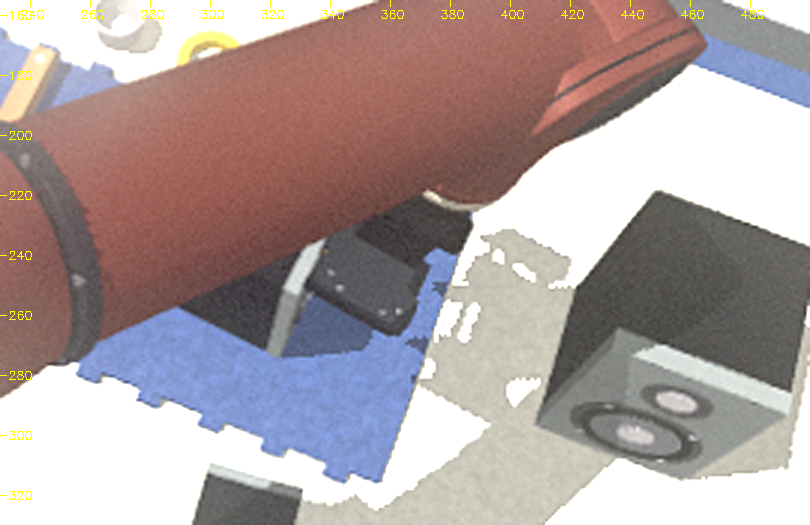

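View pics/w2.png

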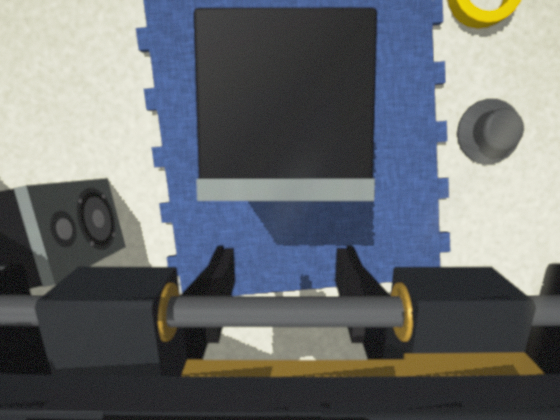

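Emit:
arm_command(
  deltas=[
    [[0,0,0,-0.004,0,0.017,100],[0,0,0,-0.007,-0.001,0.034,100],[0,0,0,-0.01,-0.001,0.05,100],[0,0,0,-0.01,-0.001,0.05,100]],
  ],
)

```text
time: 3.35
eef_pos: [0.5092, -0.2201, 0.1629]
eef_rot: [-3.14, -0.175, 1.494]
wrist_force: [-0.2, -0.6, -1.1]
opening: 0.0528
```

```bash
python3 - <<'E'
from mv import *
s=get_state();p=s["eef_pos"];print(s["time"],p,s["eef_rot"],s["wrist_force"])
u=np.array([np.cos(1.491),np.sin(1.491)]);f=np.array([.5128,-.1865])
print("gap",(f-p[:2])@u-.0123,"lat",(p[:2]-f)@[u[1],-u[0]])
c0=f+0;hz=.01
T=[]
zc=p[2]-.0151;sC=zc-.01
for t in np.r_[0,.1,.2,.3,.4,.5,.6,.66,.72]:
    a=-.11*np.cos(t)+sC*np.sin(t);z=.01+.11*np.sin(t)+sC*np.cos(t)
    y=f+u*(.11+a-.0123+.000)
    T.append((np.r_[y,z+.0151],Rt(1.49,.1745)))
rel(T)
E
```

```text
3.35 [ 0.50915661 -0.22010511  0.16286487] [-3.14033429 -0.17518515  1.49445119] [-0.2416568  -0.63210764 -1.0867177 ]
gap 0.021488593568358506 lat -0.0009530785239691555
[-0.02, -0.01, 0.04, 0.0212, 0.001, 0.0037]
[-0.02, -0.01, 0.04, 0.037, 0.0011, -0.0039]
[-0.02, -0.01, 0.04, 0.0536, 0.0011, -0.0099]
[-0.02, -0.01, 0.04, 0.0707, 0.0012, -0.0143]
[-0.02, -0.01, 0.04, 0.0881, 0.0012, -0.0169]
[-0.02, -0.01, 0.04, 0.1057, 0.0013, -0.0177]
[-0.02, -0.01, 0.04, 0.1233, 0.0013, -0.0168]
[-0.02, -0.01, 0.04, 0.1338, 0.0014, -0.0154]
[-0.02, -0.01, 0.04, 0.1442, 0.0014, -0.0134]
```

Emit:
arm_command(
  deltas=[
    [[0,0,0,0.008,0.001,0.001,100],[0,0,0,0.014,0.001,0.002,100],[0,0,0,0.019,0.001,0.003,100],[0,0,0,0.023,0.001,0.003,100],[0,0,0,0.027,0.001,0.001,100],[0,0,0,0.031,0.001,-0.001,100],[0,0,0,0.035,0.001,-0.003,100],[0,0,0,0.039,0.001,-0.005,100]],
  ],
)

```text
time: 4.15
eef_pos: [0.5135, -0.1831, 0.1758]
eef_rot: [3.141, -0.175, 1.494]
wrist_force: [0.8, -2.4, 1.7]
opening: 0.0529
```

```bash
python3 - <<'E'
from mv import *
from h import *
s=get_state();print(s["time"],s["eef_pos"],s["eef_rot"],s["wrist_force"])
d=get_image("top");crop(d["image"],200,120,420,320,3,"t3.png",2.)
d=get_image("wrist");cv2.imwrite("pics/w3.png",d["image"][:,:,::-1])
E
```

```text
4.15 [ 0.5135142  -0.18308533  0.17576811] [ 3.14099352 -0.17464609  1.49414855] [ 0.84365182 -2.38905783  1.65226146]
```

View pics/t3.png

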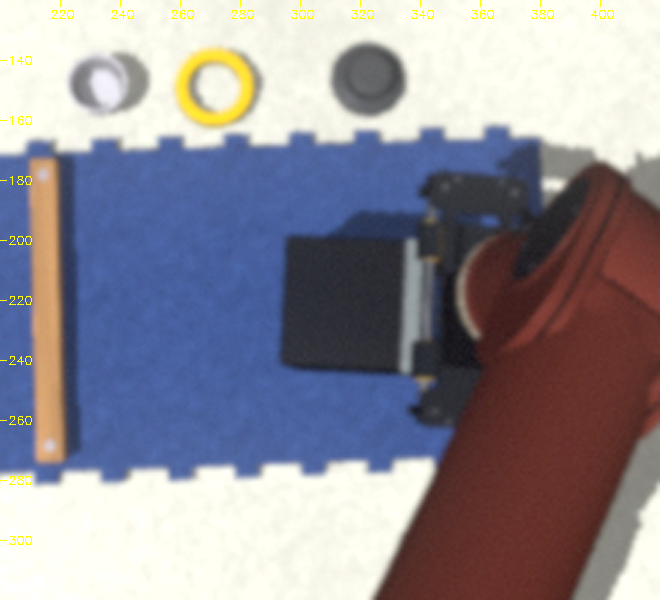

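View pics/w3.png

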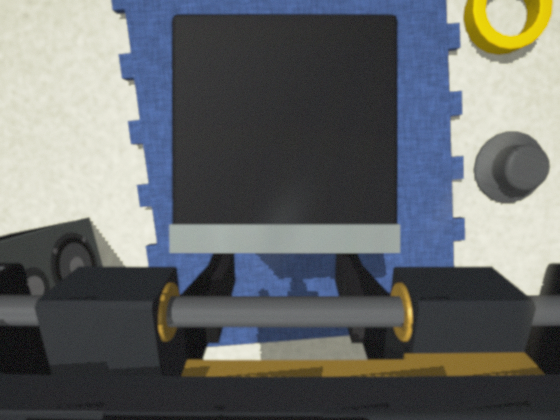

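Emit:
arm_command(
  deltas=[
    [[0,0,0,0.007,0,-0.003,100],[0,0,0,0.015,0,-0.005,100],[0,0,0,0.023,0,-0.007,100],[0,0,0,0.031,0,-0.009,100],[0,0,0,0.038,0,-0.0105,100],[0,0,0,0.045,0,-0.0115,100],[0,0,0,0.052,0,-0.012,100],[0,0,0,0.058,0,-0.0125,100]],
  ],
)

```text
time: 5.05
eef_pos: [0.5174, -0.1273, 0.1976]
eef_rot: [-3.141, -0.175, 1.495]
wrist_force: [0.9, -1.8, 2.9]
opening: 0.0531
```

```bash
python3 - <<'E'
from mv import *
from h import *
s=get_state();print(s["time"],s["eef_pos"],s["eef_rot"],s["wrist_force"])
d=get_image("top");crop(d["image"],200,120,420,320,3,"t4.png",2.)
E
```

```text
5.05 [ 0.51735596 -0.12726785  0.19757223] [-3.14088536 -0.17536057  1.49480315] [ 0.85286241 -1.75356856  2.85470296]
```

View pics/t4.png

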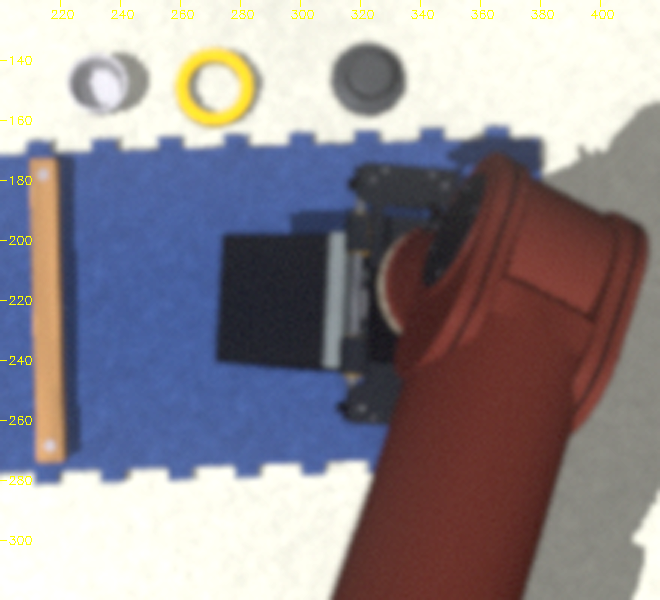

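Emit:
arm_command(
  deltas=[
    [[0,0,0,0.006,0,0,100],[0,0,0,0.012,0,0,100],[0,0,0,0.018,0,0.0005,100],[0,0,0,0.023,0,0.001,100],[0,0,0,0.028,0,0.001,100],[0,0,0,0.032,0,0.0015,100],[0,0,0,0.036,0,0.002,100],[0,0,0,0.04,0,0.003,100]],
  ],
)

```text
time: 5.9
eef_pos: [0.5206, -0.0883, 0.2017]
eef_rot: [3.142, -0.175, 1.494]
wrist_force: [0.2, -0.1, 0.5]
opening: 0.0527
```

```bash
python3 - <<'E'
from mv import *
from h import *
s=get_state();print(s["time"],s["eef_pos"],s["eef_rot"],s["wrist_force"])
d=get_image("top");crop(d["image"],200,120,420,320,3,"t5.png",2.)
d=get_image("wrist");cv2.imwrite("pics/w5.png",d["image"][:,:,::-1])
E
```

```text
5.9 [ 0.52059068 -0.08834719  0.20172028] [ 3.14157453 -0.17481338  1.49414042] [ 0.20078697 -0.0560771   0.53645761]
```

View pics/t5.png

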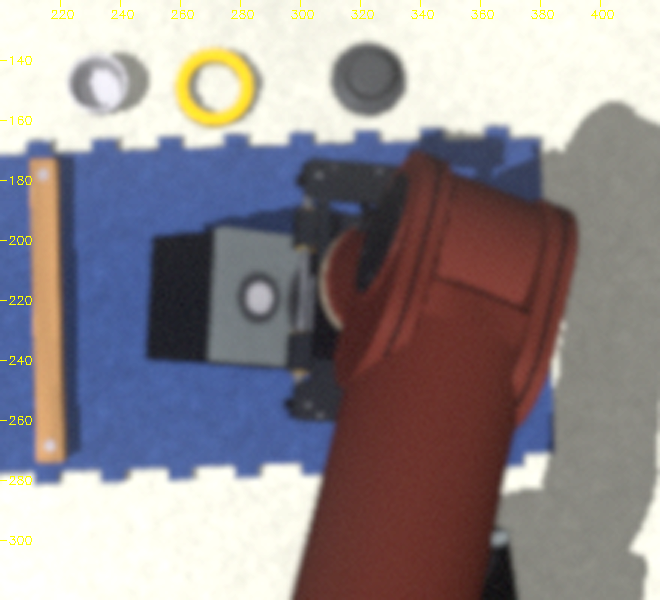

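View pics/w5.png

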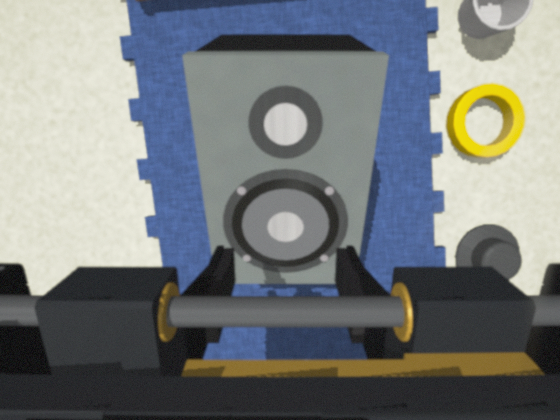

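Emit:
arm_command(
  deltas=[
    [[0,0,0,0,0,0,100],[0,0,0,-0.01,0,-0.01,100],[0,0,0,-0.03,0,-0.02,100],[0,0,0,-0.06,0,-0.02,100],[0,0,0,-0.09,0,-0.02,100],[0,0,0,-0.12,0,-0.02,100]],
  ],
)

```text
time: 6.6
eef_pos: [0.511, -0.2122, 0.2012]
eef_rot: [3.141, -0.174, 1.494]
wrist_force: [-0.3, 0.1, -0.0]
opening: 0.0531
```

```bash
python3 - <<'E'
from mv import *
from h import *
s=get_state();print(s["time"],s["eef_pos"],s["eef_rot"],s["wrist_force"])
d=get_image("top");crop(d["image"],190,130,370,300,4,"t6.png",2.)
d=get_image("wrist");cv2.imwrite("pics/w6.png",d["image"][:,:,::-1])
E
```

```text
6.6 [ 0.51097976 -0.21219441  0.20120072] [ 3.14056101 -0.17444841  1.49401299] [-0.25980887  0.08859057 -0.00304074]
```

View pics/t6.png

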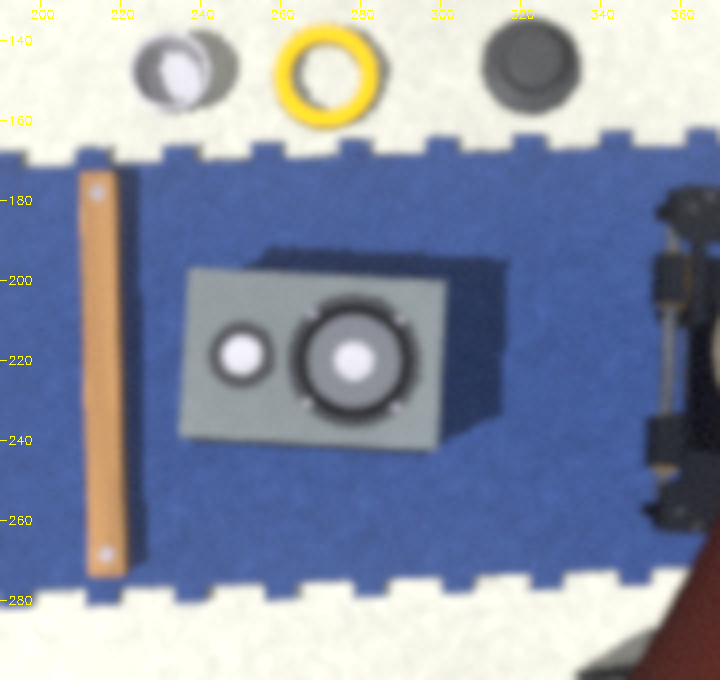

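View pics/w6.png

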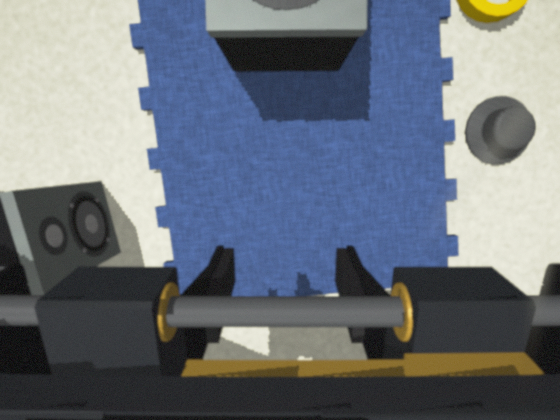

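```bash
cat > lie.py <<'E'
from fit import *
from mv import *
MAT=np.array([.52883,-.0261,1.5808])
def lie(tu):
    a,b=.08,.0525;L=[[a,-b,.12],[-a,-b,.12],[-a,b,.12],[a,b,.12]]
    q,r=fit(L,np.array(tu),[],None,[.55,-.0,1.57]);print("lie",q.round(4),r.round(1).tolist())
    c,s=np.cos(MAT[2]),np.sin(MAT[2])
    for l in([.08,-.0525],[.08,.0525]):
        w=W(q,[[*l,0]])[0,:2]-MAT[:2];print("corner gap",round(.16-(c*w[0]+s*w[1]),4))
    print("yaw rel",q[2]-MAT[2]);return q
E
python3 - <<'E'
from lie import *
q=lie([(237.5,197),(301.5,200),(299.2,242.8),(234.8,239.2)])
u=np.array([np.cos(q[2]),np.sin(q[2])]);e=q[:2]-.08*u;print("bottom end",e)
s=get_state();p=s["eef_pos"]
# tilt 20deg: contact fwd .0147 down .0127
t=e-u*(.0147+.03)
rel([(np.r_[t,.20],Rt(q[2],.349)),(np.r_[t,.065],Rt(q[2],.349))])
print(t)
E
```

```text
lie [0.5275 0.0049 1.4943] [[-0.0, 0.1], [-0.2, 0.5], [0.0, -0.4], [0.2, -0.2]]
corner gap 0.0538
corner gap 0.0448
yaw rel -0.08647253262200572
bottom end [ 0.52137295 -0.07487738]
[0.0, 1.67, -0.03, 0.0907, -0.0002, 0.0168]
[0.0, 1.67, -0.03, 0.0673, -0.0002, 0.1498]
[ 0.51795812 -0.11944675]
```

```bash
python3 - <<'E'
from mv import *
rel([((.5255,-.125,.20),Rt(1.581,.349)),((.5255,-.125,.065),Rt(1.581,.349))])
E
```

```text
[0.22, 1.67, -0.83, 0.0859, 0.0078, 0.016]
[0.22, 1.67, -0.83, 0.0624, 0.0078, 0.1489]
```

Emit:
arm_command(
  deltas=[
    [[0.07,0.6,-0.3,0.03,0.003,0.005,100],[0.14,1.2,-0.6,0.06,0.006,0.01,100],[0.22,1.67,-0.83,0.08,0.008,0.025,100],[0.22,1.67,-0.83,0.076,0.008,0.06,100],[0.22,1.67,-0.83,0.07,0.008,0.095,100],[0.22,1.67,-0.83,0.065,0.008,0.13,100],[0.22,1.67,-0.83,0.062,0.008,0.149,100],[0.22,1.67,-0.83,0.062,0.008,0.149,100]],
  ],
)

```text
time: 7.6
eef_pos: [0.5247, -0.1226, 0.0628]
eef_rot: [-3.138, -0.351, 1.584]
wrist_force: [-0.2, 0.1, 0.9]
opening: 0.0529
```

```bash
python3 - <<'E'
from mv import *
from h import *
s=get_state();print(s["time"],s["eef_pos"],s["eef_rot"],s["wrist_force"],s["joint_pos"].round(2))
d=get_image("top");crop(d["image"],190,130,390,300,4,"t7.png",2.)
d=get_image("wrist");cv2.imwrite("pics/w7.png",d["image"][:,:,::-1])
P=s["eef_pos"];u=np.array([-.01,1,0])
rel([(np.r_[.5255-.01*k,-.125+k,.065],Rt(1.581,.349)) for k in(.0,.03,.05,.09)])
E
```

```text
7.6 [ 0.52468276 -0.1225761   0.06277498] [-3.13779123 -0.3509007   1.58389565] [-0.23132682  0.13636861  0.87079342] [-0.18  0.45  0.66  1.87 -0.64  1.18  0.8 ]
[-0.0, -0.01, 0.03, -0.0014, -0.001, 0.0003]
[-0.0, -0.01, 0.03, 0.0268, -0.0009, 0.0105]
[-0.0, -0.01, 0.03, 0.0456, -0.0009, 0.0174]
[-0.0, -0.01, 0.03, 0.0832, -0.0007, 0.0311]
```

View pics/t7.png

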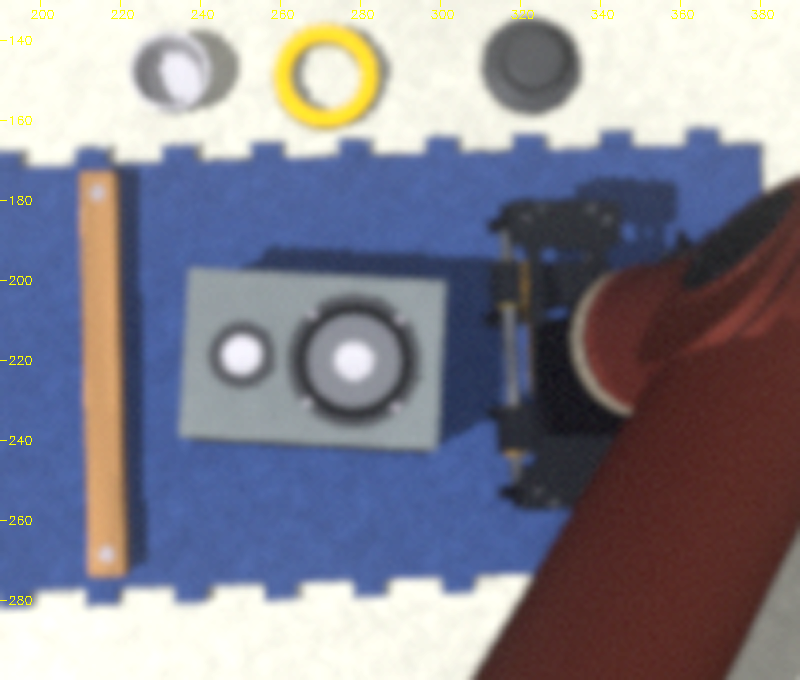

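View pics/w7.png

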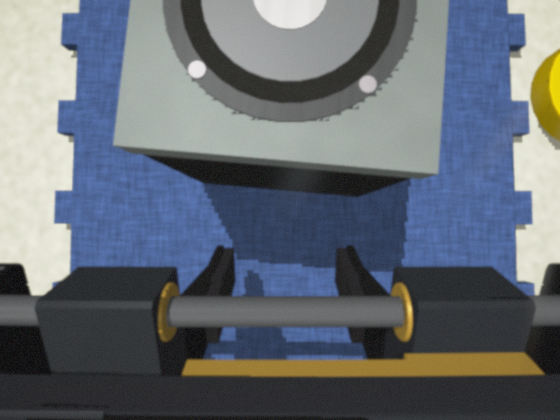

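Emit:
arm_command(
  deltas=[
    [[0,0,0,0.0113,0,0.0041,100],[0,0,0,0.0188,0,0.0068,100],[0,0,0,0.0254,0,0.0092,100],[0,0,0,0.031,0,0.0113,100],[0,0,0,0.0367,0,0.0133,100],[0,0,0,0.0423,0,0.0154,100],[0,0,0,0.0489,0,0.0178,100],[0,0,0,0.0545,0,0.0198,100]],
  ],
)

```text
time: 8.5
eef_pos: [0.5262, -0.0671, 0.0654]
eef_rot: [3.138, -0.347, 1.583]
wrist_force: [1.8, -6.4, 1.5]
opening: 0.053
```

```bash
python3 - <<'E'
from mv import *
from h import *
s=get_state();print(s["time"],s["eef_pos"],s["eef_rot"],s["wrist_force"],s["joint_pos"].round(2))
d=get_image("top");crop(d["image"],190,130,390,300,4,"t8.png",2.)
E
```

```text
8.5 [ 0.52616019 -0.06708894  0.06543727] [ 3.13836597 -0.34742761  1.58327671] [ 1.82368776 -6.35384713  1.4955629 ] [-0.28  0.39  0.65  1.92 -0.63  1.12  0.7 ]
```

View pics/t8.png

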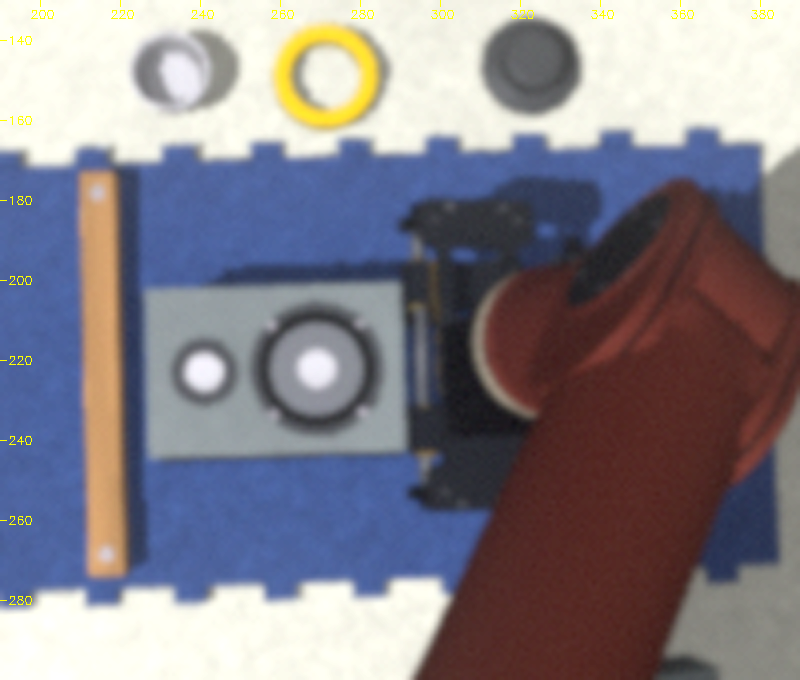

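```bash
python3 - <<'E'
from lie import *
q=lie([(226.3,202.5),(290.3,200),(292,243.3),(227.5,244.8)])
E
```

```text
lie [0.5208 0.0281 1.5809] [[0.1, 0.2], [0.1, 0.6], [-0.2, -0.7], [0.0, -0.1]]
corner gap 0.0258
corner gap 0.0258
yaw rel 0.00010243441890889216
```

Emit:
arm_command(
  deltas=[
    [[0,0,0,0.0056,0,0.0021,100],[0,0,0,0.0108,0,0.0039,100],[0,0,0,0.0155,0,0.0056,100],[0,0,0,0.0183,0,0.0067,100],[0,0,0,0.0202,0,0.0074,100],[0,0,0,0.0216,0,0.0079,100]],
  ],
)

```text
time: 9.25
eef_pos: [0.5252, -0.0446, 0.0651]
eef_rot: [3.14, -0.348, 1.583]
wrist_force: [0.7, -8.2, 4.4]
opening: 0.0528
```

Emit:
arm_command(
  deltas=[
    [[0,0,0,0.0012,0,0.0004,100],[0,0,0,0.002,0,0.0007,100]],
  ],
)

```text
time: 9.45
eef_pos: [0.5252, -0.0426, 0.0651]
eef_rot: [3.14, -0.348, 1.583]
wrist_force: [0.1, -7.7, 5.0]
opening: 0.0532
```

Emit:
arm_command(
  deltas=[
    [[0,0,0,0.001,0,0.0004,100],[0,0,0,0.0019,0,0.0007,100]],
  ],
)

```text
time: 9.65
eef_pos: [0.5252, -0.0407, 0.0651]
eef_rot: [3.14, -0.348, 1.583]
wrist_force: [-0.3, -10.6, 5.8]
opening: 0.0531
```

```bash
python3 - <<'E'
from mv import *
from h import *
s=get_state();print(s["time"],s["eef_pos"],s["eef_rot"],s["wrist_force"])
d=get_image("top");crop(d["image"],195,160,315,260,6,"t9.png",2.)
E
```

```text
9.65 [ 0.52517915 -0.04069458  0.06511039] [ 3.13986931 -0.34763615  1.58281783] [ -0.34099007 -10.64470295   5.83147335]
```

View pics/t9.png

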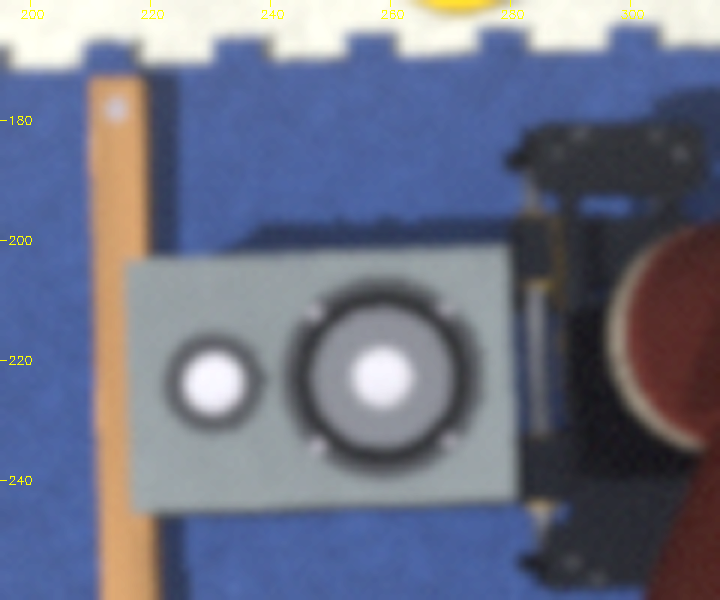

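Emit:
arm_command(
  deltas=[
    [[0,0,0,0.0009,0,0.0003,100],[0,0,0,0.0009,0,0.0003,100]],
  ],
)

```text
time: 9.9
eef_pos: [0.5252, -0.0406, 0.0652]
eef_rot: [3.14, -0.347, 1.582]
wrist_force: [-0.7, -9.8, 5.1]
opening: 0.053
```

Emit:
arm_command(
  deltas=[
    [[0,0,0,0.0009,0,0.0003,100],[0,0,0,0.0009,0,0.0003,100]],
  ],
)

```text
time: 10.1
eef_pos: [0.5252, -0.0405, 0.0652]
eef_rot: [3.139, -0.346, 1.582]
wrist_force: [-0.6, -14.2, 5.8]
opening: 0.0528
```

Emit:
arm_command(
  deltas=[
    [[0,0,0,0.0009,0,0.0003,100],[0,0,0,0.0009,0,0.0003,100]],
  ],
)

```text
time: 10.3
eef_pos: [0.5252, -0.0404, 0.0652]
eef_rot: [3.139, -0.345, 1.581]
wrist_force: [-0.4, -16.7, 7.0]
opening: 0.0528
```

Emit:
arm_command(
  deltas=[
    [[0,0,0,-0.0019,0,-0.0007,100],[0,0,0,-0.006,0,-0.002,100],[0,0,0,-0.02,0,-0.0073,100],[0,0,0,-0.045,0,-0.0164,100],[0,0,0,-0.08,0,-0.04,100],[0,0,0,-0.11,0,-0.08,100],[0,0,0,-0.14,0,-0.12,100],[0,0,0,-0.14,0,-0.15,100]],
  ],
)

```text
time: 11.1
eef_pos: [0.5253, -0.2243, 0.1583]
eef_rot: [-3.14, -0.348, 1.578]
wrist_force: [0.7, -0.2, 0.7]
opening: 0.0528
```

```bash
python3 - <<'E'
from mv import *
from h import *
s=get_state();print(s["time"],s["eef_pos"],s["eef_rot"],s["wrist_force"])
d=get_image("top");crop(d["image"],195,160,315,260,6,"t10.png",2.);cv2.imwrite("pics/t10f.png",d["image"][:,:,::-1])
d=get_image("side");cv2.imwrite("pics/s10f.png",d["image"][:,:,::-1])
d=get_image("wrist");cv2.imwrite("pics/w10.png",d["image"][:,:,::-1])
E
```

```text
11.1 [ 0.52533909 -0.22427472  0.15834501] [-3.14003544 -0.34757924  1.57822843] [ 0.66841361 -0.22651478  0.68930031]
```

View pics/t10.png

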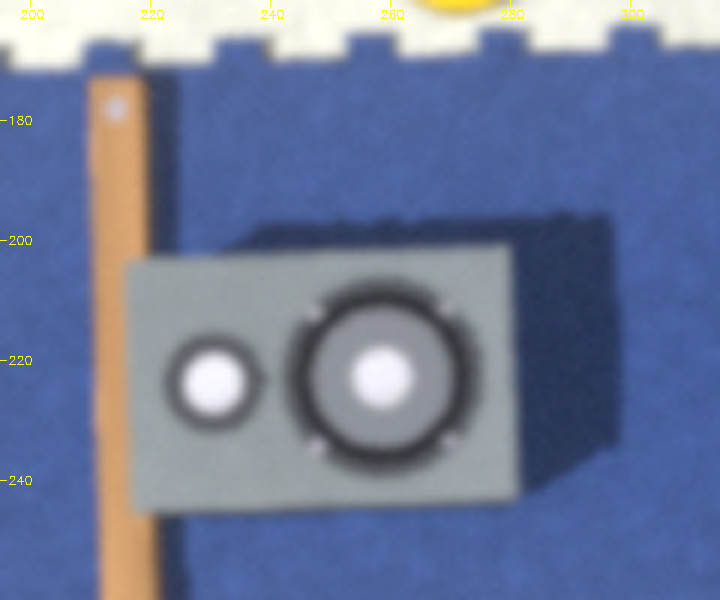

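View pics/s10f.png

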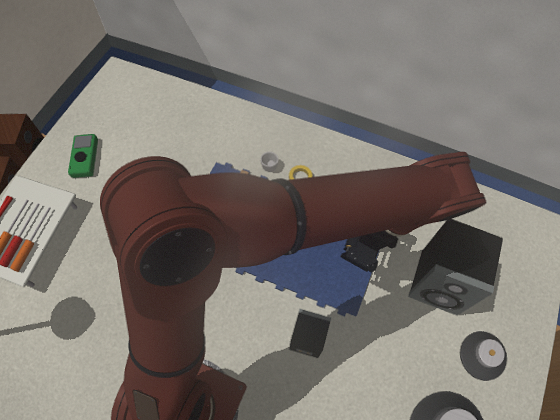

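View pics/w10.png

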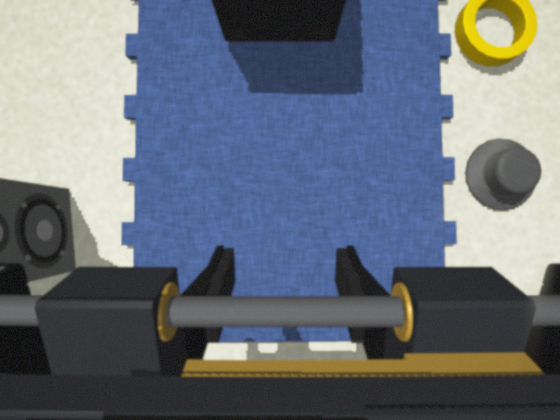

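Emit:
arm_command(
  deltas=[
    [[0,0,0,0.015,0,-0.04,100],[0,-0.8,0,0.03,0,-0.08,100],[0,-1.6,0,0.051,0,-0.12,100],[0,-2.4,0,0.09,0,-0.15,100],[0,-3.3,0,0.13,0,-0.165,100],[0,-3.3,0,0.13,0,-0.165,100]],
  ],
)

```text
time: 11.85
eef_pos: [0.5291, -0.1436, 0.36]
eef_rot: [3.137, -0.005, 1.6]
wrist_force: [0.9, 0.7, -1.0]
opening: 0.0525
```

```bash
python3 - <<'E'
from lie import *
s=get_state();print(s["time"],s["eef_pos"],s["eef_rot"],s["wrist_force"])
q=lie([(216.3,203.3),(280.2,200.8),(281.5,243.5),(217.7,245.8)])
d=get_image("wrist");cv2.imwrite("pics/w11.png",d["image"][:,:,::-1])
d=get_image("side");cv2.imwrite("pics/s11.png",d["image"][:,:,::-1])
rel([((.525,.02,.36),Rt(1.581,0))])
E
```

```text
11.95 [ 0.52656376 -0.14983098  0.35675746] [-3.14135548 -0.00588738  1.59120882] [ 0.35274518 -0.47940575 -0.59728648]
lie [0.5196 0.0533 1.5848] [[-0.0, 0.2], [-0.0, 0.4], [0.3, -0.3], [-0.2, -0.3]]
corner gap 0.0003
corner gap 0.0007
yaw rel 0.0040378031208119225
[-0.02, -0.05, 0.03, 0.1735, 0.0018, -0.0033]
```

View pics/w11.png

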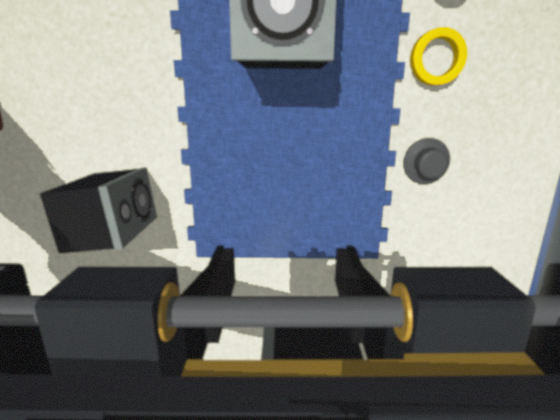

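Emit:
arm_command(
  deltas=[
    [[0,0,0,0.035,0,0,100],[0,0,0,0.07,0,0,100],[0,0,0,0.105,0,0,100],[0,0,0,0.14,0,0,100],[0,0,0,0.17,0,0,100],[0,0,0,0.17,0,0,100]],
  ],
)

```text
time: 12.65
eef_pos: [0.5235, 0.0199, 0.356]
eef_rot: [-3.138, -0.005, 1.587]
wrist_force: [0.3, 0.2, 0.2]
opening: 0.0529
```

```bash
python3 - <<'E'
from mv import *
from h import *
s=get_state();print(s["time"],s["eef_pos"],s["eef_rot"],s["wrist_force"])
d=get_image("wrist");cv2.imwrite("pics/w12.png",d["image"][:,:,::-1])
d=get_image("top");cv2.imwrite("pics/t12.png",d["image"][:,:,::-1])
E
```

```text
12.65 [0.52348653 0.01985594 0.35604742] [-3.13820564 -0.00458003  1.58741245] [0.32243127 0.2294907  0.24686144]
```

View pics/w12.png

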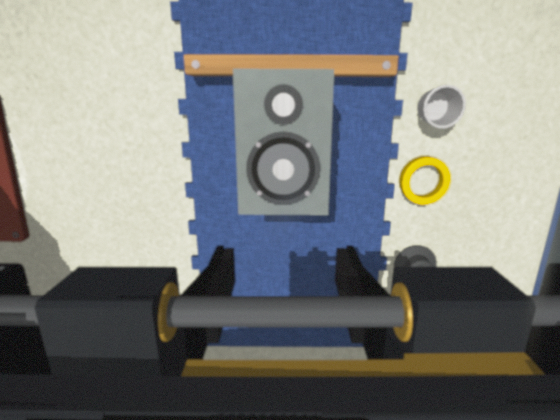

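View pics/t12.png

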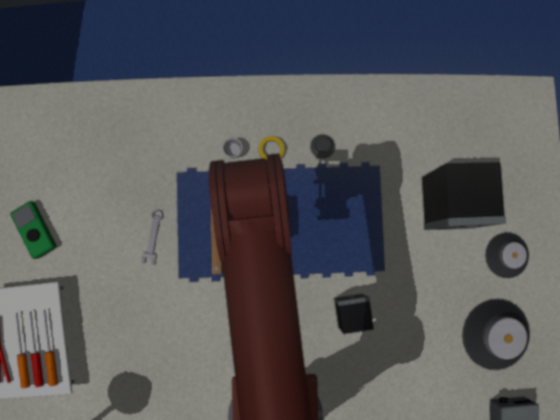

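```bash
python3 -c "
from workcell import *
print(finish_job())"
```

```text
the job is handed in; nothing more can be done
None
```

The speaker now lies on its back with the drivers up, its top end against the batten. I tipped it backwards over its lower back edge with two fingers. Once it lay still, I straightened it (it was about 5° off) and slid it to the batten. The job was handed in at about 12.7 s.

- **Contact with the batten:** the fingers stopped advancing while the push rose to about 17 N, at the spot where the batten face should be.
- **Flush and square:** after backing off, the top camera put the two top corners 0.3 mm and 0.7 mm from the batten. The speaker was about 0.2° off square. Both are within the cameras' 2 mm calibration error.
- **Last wrist view:** no gap between speaker and batten. The fingers were more than 0.2 m above the speaker, touching nothing.
- **Other objects:** the tin, tape, tweeter and wrench look to be where they started. I compared them by eye in the top view.
- **Not checked:** the arm blocked the side camera's view of the speaker once it was at the batten, so only the top and wrist views confirm the final position. No check failed or disagreed.

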